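Turn the supply carousel to the red-lidded pot

TASK

Spin the round wooden supply tray by pushing one of the black pegs on its rim with the fingertips until the white pot with the red lid stands at the front, right in line with the yellow arrow on the stand. Either direction will do. Do not touch, lift or tip any of the pots, leave the things around the tray where they are, and leave the tray at rest.

Things in the scene. Friction and masses are not known exactly. Their poses are not given: they have to be found in the camera images.
- stand: fixed black foot under the turning tray. Origin: on the work surface, on the tray's turning axis. Its -x axis is the front: a black tongue 64 mm wide runs along it to 205 mm from the axis, 11 mm high, with a yellow arrow lying on it (to 14 mm high, 134 to 200 mm from the axis) that points at the axis. Its position and yaw vary; z is up.
- tray_center (a point): centre of the tray's top face, 37 mm above the work surface, on the vertical turning axis; its axes turn with the tray. The tray is a light wood disc 250 mm across, 15 mm thick, with a steel hub 32 mm across, 12 mm high. Four grey pocket rings (58 mm across, 6 mm high) are centred 64 mm from the axis on this point's +x, +y, -x and -y.
- rim_peg (a point): centre of the top of one of the four equal upright black pegs on the tray: 14 mm thick, 35 mm tall above the tray top (to 72 mm above the work surface), 117 mm from the turning axis. This one is at 45 degrees (anticlockwise) from tray_center's +x, the others at 135, 225 and 315, midway between the pockets.
- carousel (a joint): turning of the tray since the start, rad, 0 at the start, positive anticlockwise seen from above; turns freely both ways for more than a full turn. Friction of about 0.1 N m (1 N at a peg) stops it when it is no longer pushed.
- red_pot: the marked pot: white with a red lid, round, 48 mm across, 55 mm tall, loose in one of the tray's four pocket rings (which one varies). Origin: centre of its underside, on the tray top. Not to be touched by the robot.
- amber_pot: amber glass pot with a black lid, round, 48 mm across, 55 mm tall, loose in one of the tray's four pocket rings (which one varies). Origin: centre of its underside, on the tray top. Not to be touched by the robot.
- blue_pot: blue can, round, 48 mm across, 50 mm tall, loose in one of the tray's four pocket rings (which one varies). Origin: centre of its underside, on the tray top. Not to be touched by the robot.
- green_pot: grey pot with a green lid, round, 48 mm across, 50 mm tall, loose in one of the tray's four pocket rings (which one varies). Origin: centre of its underside, on the tray top. Not to be touched by the robot.
- carton: loose cardboard carton, 110 x 70 x 60 mm (its x, y, z), standing to the stand's +y side. Origin: centre of its underside. Leave alone.
- tape_roll: loose orange tape roll lying flat, 96 mm across, 48 mm high, to the stand's -y side. Origin: centre of its underside. Leave alone.
- stapler: loose red and black stapler, 140 mm long (its x), 36 mm wide, about 46 mm high, beyond the tray. Origin: centre of its underside. Leave alone.

How it is judged:
By the outcome, as a careful person would: the job done as asked, in the order asked, and still so for the second after the job is handed in, with the robot touching nothing.
It also fails if it takes over 48 s, if anything falls off the work surface, if the arm or the gripper's body presses on something with over 40 N, if the wrist force passes 120 N, or if a joint passes its speed limit or range.

ROBOT

A 7-joint arm with a two-finger parallel gripper is mounted at the origin on the work surface. World frame = base frame: x ahead of the robot, y to its left, z up, the work surface at z = 0. Lengths are in m, angles in rad, forces in N, time in s.
With the tool pointing down it reaches from about 0.425 to 1.025 m from the base axis. Payload 3.6 kg.
Tool frame: the origin (TCP) lies midway between the tips of the shut fingers; the grasp point (between the pads) lies 19 mm behind it; z points along the fingers, y is the line along which they close (so a half turn about z gives the same grasp; the last joint's range is limited). The gripper opens to 85 mm and grips with 20 to 120 N. Pads are 22 mm wide; open, the fingers measure 114 mm over their backs; the gripper's body (76 mm by 85 mm) begins 54 mm behind the grasp point. The pads swing forward as they close: fully open they stand 13 mm farther back than shut.
Start: joints at [-1.304, 0.591, 0.048, 1.609, -0.033, 0.943, -0.034], TCP at [0.256, 0.678, 0.206] pointing down, gripper open.
Joint ranges: [-2.69, 2.69], [-0.47, 2.24], [-1.27, 1.36], [0.19, 2.51], [-1.53, 4.68], [0.08, 2.07], [-3.09, 3.09]. Speed limits (rad/s): [2.57, 2.57, 3.14, 3.14, 3.14, 3.14, 3.14].

INTERFACE

Orientations are given as a unit quaternion [w, x, y, z].
In Python, from cell import readout, viewer, ticket gives the robot as it stands.
- The arm moves only by the shell command python3 -m crank 'ROWS' [FORCE]. ROWS is a JSON object of lists of equal length, an entry for each row: "travel": the shift along the tool's x, y, z in units of 40 mm (1.0 is 40 mm), a list of three; "delta_rot": the turn, a rotation vector about the tool's x, y, z in units of 5 degrees (1.0 is 5 degrees), a list of three; "grip": the closure, from -1 (fully open) to 1 (shut). In form: {"travel": [[dx, dy, dz], ...], "delta_rot": [[rx, ry, rz], ...], "grip": [grip, ...]}. A call has exactly 8 rows; each row shifts and turns the commanded pose from where the row before left it, along the tool's axes as they then stand; what a row does not reach is not made up. A row lasts 1/8 s, in which the tool goes at most 62.5 mm and 10.7 degrees, less where a joint would pass 70% of its speed; a pose out of reach is approached as far as the arm can. A call is refused whole if a number of a shift passes 1 or a number of a turn 1, either way. A call with a gripper value outside its range is refused whole. The fingers move at their own pace and stop on an object; FORCE is the grip in N (left out, the last holds). Time passes only in rows, so rows that do not move let the fingers close, or fill a call up. It gives the time, the measured TCP pose, the force, the opening and the grip force at its end, in the units of the state.
- readout.observe(): the state, without advancing time (a new reading comes with each control period).
- viewer.grab_frame(name): name is "scene" or "side" or "wrist"; returns a dict with "frame" (384x512x3 uint8, red, green, blue), "range_z" (384x512 float32, m along the optical axis (not along the pixel's ray), 0 where there is no reading), "fx", "fy", "cx", "cy" (pixels), "distortion" ([k1, k2, p1, p2, k3] as OpenCV has them; the pictures are not rectified), "origin" and "attitude" of the camera in the world. Camera axes: x right, y up, looking along -z (the intrinsics and any distortion apply to the point x, -y, -z); pixel columns grow to the right and rows downward; lengths in m; the calibration is good to about 2 mm. A picture is of the moment at which its call begins.
- ticket.finish_job(): hands the job in; it is judged then, once.
The state is a dict: "time_s": time; "joint_positions": joint angles; "qd": joint speeds; "joint_efforts": joint torques, N m; "tool_pos": TCP position; "orientation": TCP orientation; "ft_force": force on the tool from outside, world axes, zero at the start; "moment": the same for the moment, N m; "gripper_width": opening from 0.0 (shut) to 1.0 (fully open); "grasp_force": force on a finger pad.
Only numpy, scipy, OpenCV 4.12 (cv2) and the standard library are available. Lean on these libraries where they do the work, as an engineer would, in place of code of your own. Each camera call takes 0.05 s, during which the arm holds its last target. There are 200 camera calls.

## Working session

There is one attempt and no reset: what is moved stays moved. The work goes in short steps, Python scripts to look and compute and a shell command to move; the robot and the scene stay as the last step left them, time stands still between calls to the robot, and variables do not carry over. Pictures are saved under pics/ and viewed, at most 10 in all, crops included, and the job is handed in when it is done.

```bash
mkdir -p pics
cat > h.py <<'E'
import numpy as np,cv2
from cell import readout,viewer
from scipy.spatial.transform import Rotation as R
def rot(q):
    q=np.array(q,float)
    return q if q.shape==(3,3) else R.from_quat(q,scalar_first=True).as_matrix()
def cloud(f):
    K=np.array([[f['fx'],0,f['cx']],[0,f['fy'],f['cy']],[0,0,1.]])
    h,w=f['range_z'].shape
    u,v=np.meshgrid(np.arange(w),np.arange(h))
    p=cv2.undistortPoints(np.stack([u,v],-1).reshape(-1,1,2).astype(float),K,np.array(f['distortion'],float)).reshape(h,w,2)
    z=f['range_z']
    P=np.stack([p[...,0]*z,-p[...,1]*z,-z],-1)
    return P@rot(f['attitude']).T+np.array(f['origin'])
def grab(n,name):
    f=viewer.grab_frame(n); cv2.imwrite(f'pics/{name}.png',f['frame'][...,::-1]); return f,cloud(f)
E
python3 - <<'E'
from h import *
import pickle
s=readout.observe();print(s['tool_pos'],s['orientation'],s['time_s'])
D={}
ims=[]
for n in('scene','side'):
    f,P=grab(n,n+'0');D[n]=(f,P);ims.append(f['frame']);print(n,f['origin'],f['attitude'])
pickle.dump(D,open('d.pkl','wb'))
cv2.imwrite('pics/both.png',cv2.resize(np.hstack(ims),(800,300))[...,::-1])
E
```

```text
[0.25562879 0.67748502 0.20442778] [-1.43127855e-04  1.79380617e-01  9.83779094e-01 -1.12600980e-03] 0.0
scene [1.40879282 0.15276573 0.85661536] [0.61237743 0.24594663 0.29427016 0.69130978]
side [ 0.12460877 -0.51017551  0.66261555] [ 0.84443986  0.39365114 -0.16186783 -0.32520593]
```

View pics/scene0.png

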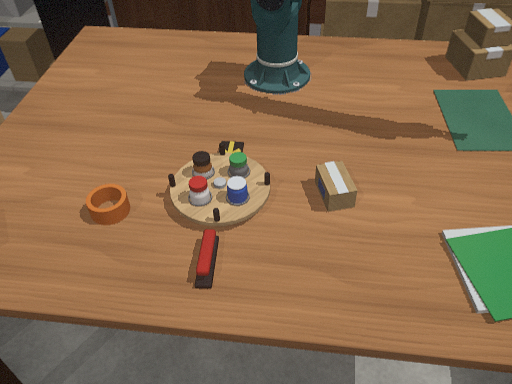

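View pics/side0.png

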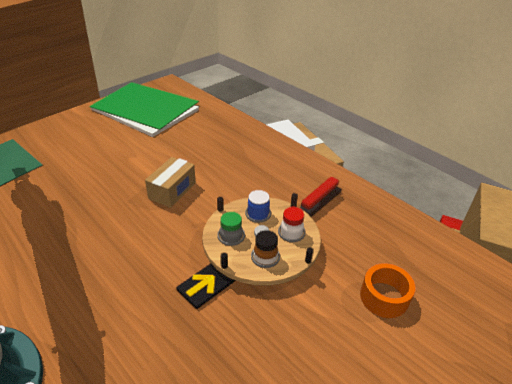

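The pictures show the red lid at (199,184) in the scene view and (293,216) in the side view. The arrow is at (231,148) and (200,286). Pegs are at (172,180), (267,178) and (216,214) in the scene view, and (220,204), (294,200), (309,255) and (224,260) in the side view.

```bash
cat > m.py <<'E'
from h import *
from scipy.optimize import least_squares
from scipy.ndimage import label
def measure(f,P,c0,verbose=True):
    """c0 rough axis xy"""
    hsv=cv2.cvtColor(f['frame'],cv2.COLOR_RGB2HSV).astype(int);H,S,V=hsv[...,0],hsv[...,1],hsv[...,2]
    r=np.hypot(P[...,0]-c0[0],P[...,1]-c0[1]);Z=P[...,2];ok=f['range_z']>0
    out={}
    m=ok&(r<.14)&(abs(Z-.037)<.005)
    q=P[m][:,:2];out['trayz']=np.median(P[m][:,2])
    # rim: farthest tray-top point per angle sector
    a=np.arctan2(*(q-c0).T[::-1]);rr=np.hypot(*(q-c0).T)
    b=((a+np.pi)/(2*np.pi)*48).astype(int)%48
    e=np.array([q[b==k][rr[b==k].argmax()] for k in range(48) if (b==k).sum()>5])
    s=least_squares(lambda x:np.hypot(e[:,0]-x[0],e[:,1]-x[1])-x[2],[*c0,.125],loss='soft_l1',f_scale=.002).x
    out['rim']=s
    y=ok&(H>20)&(H<33)&(S>170)&(V>120)&(Z<.025)&(r>.11)&(r<.22)
    out['arrow']=(P[y].mean(0),y.sum())
    red=ok&((H<6)|(H>174))&(S>150)&(V>90)&(r<.105)&(Z>.07)
    t=P[red];t=t[t[:,2]>np.percentile(t[:,2],90)-.004] if len(t) else t
    out['red']=(((t[:,:2].max(0)+t[:,:2].min(0))/2,np.median(t[:,2])) if len(t) else None,red.sum())
    d=ok&(V<75)&(Z>.055)&(Z<.08)&(abs(r-.117)<.02)
    L,n=label(d);out['pegs']=[]
    for k in range(1,n+1):
        p=P[L==k]
        if len(p)>8:
            t=p[p[:,2]>.064];
            if len(t):out['pegs'].append((np.round(t.mean(0),4),p[:,2].max().round(3),len(t)))
    if verbose:
        for k in out:print(k,out[k])
    return out
E
python3 - <<'E'
from m import *
import pickle
D=pickle.load(open('d.pkl','rb'))
c0=D['scene'][1][183,219][:2];print(c0, D['side'][1][231,261])
for n in D:
    print(n);c=c0
    for i in range(2):o=measure(*D[n],c,i==1);c=o['rim'][:2]
    f,P=D[n];
    c=c-0
    for nm,(mask) in {}.items():pass
    r=np.hypot(*(P[...,:2]-c).transpose(2,0,1))
    pts=P[(r>.15)&(r<.35)&(P[...,2]>.02)];
    a=np.degrees(np.arctan2(*(pts[:,:2]-c).T[::-1]))
    for lo in range(-180,180,15):
        k=(a>=lo)&(a<lo+15)
        if k.sum()>5:print(lo,'rmin %.3f'%np.hypot(*(pts[k][:,:2]-c).T).min(),'z',pts[k][:,2].max().round(3))
E
```

```text
[ 0.58625924 -0.07848648] [ 0.54303002 -0.11088939  0.09267248]
scene
trayz 0.03602086825166023
rim [ 0.58243784 -0.07898204  0.12389207]
arrow (array([nan, nan, nan]), np.int64(0))
red ((array([ 0.6320085 , -0.11614014]), np.float64(0.09093943027506912)), np.int64(235))
pegs [(array([ 0.4667, -0.0944,  0.0696]), np.float64(0.073), 21), (array([0.5677, 0.0376, 0.069 ]), np.float64(0.073), 25), (array([ 0.5987, -0.1935,  0.0697]), np.float64(0.075), 25), (array([ 0.6996, -0.0621,  0.0698]), np.float64(0.075), 28)]
-90 rmin 0.228 z 0.052
-75 rmin 0.225 z 0.053
-15 rmin 0.150 z 0.042
0 rmin 0.151 z 0.048
75 rmin 0.258 z 0.062
90 rmin 0.243 z 0.063
105 rmin 0.243 z 0.062
side
trayz 0.036622404155501054
rim [ 0.57765875 -0.07924087  0.12423249]
arrow (array([ 0.41492172, -0.08310822,  0.01280325]), np.int64(370))
red ((array([ 0.62886711, -0.11737831]), np.float64(0.09173427352240682)), np.int64(304))
pegs [(array([ 0.6911, -0.0647,  0.0697]), np.float64(0.073), 25), (array([0.5606, 0.0347, 0.0692]), np.float64(0.072), 29), (array([ 0.5915, -0.196 ,  0.07  ]), np.float64(0.074), 36), (array([ 0.4604, -0.0963,  0.0701]), np.float64(0.074), 34)]
-90 rmin 0.227 z 0.049
-75 rmin 0.225 z 0.05
-15 rmin 0.150 z 0.043
0 rmin 0.151 z 0.046
75 rmin 0.257 z 0.062
90 rmin 0.244 z 0.062
105 rmin 0.243 z 0.062m.py:18: RuntimeWarning: Mean of empty slice.
  out['arrow']=(P[y].mean(0),y.sum())
  ret = um.true_divide(
```

```bash
python3 -m crank '{"travel":[[-0.7,-0.7,0],[-0.7,-0.7,0],[-0.7,-0.7,0],[-0.7,-0.7,0],[-0.7,-0.7,0],[-0.7,-0.7,0],[-0.7,-0.7,0],[-0.7,-0.7,0]],"delta_rot":[[0,0,0],[0,0,0],[0,0,0],[0,0,0],[0,0,0],[0,0,0],[0,0,0],[0,0,0]],"grip":[1,1,1,1,1,1,1,1]}' 40
python3 -m crank '{"travel":[[-0.6,-0.7,0],[-0.6,-0.7,0],[-0.6,-0.7,0],[-0.6,-0.7,0],[-0.6,-0.7,0],[-0.6,-0.7,0],[-0.6,-0.7,0],[-0.6,-0.7,0]],"delta_rot":[[0,0,0],[0,0,0],[0,0,0],[0,0,0],[0,0,0],[0,0,0],[0,0,0],[0,0,0]],"grip":[1,1,1,1,1,1,1,1]}'
python3 -m crank '{"travel":[[-0.2,-0.74,0],[-0.2,-0.74,0],[-0.2,-0.74,0],[-0.2,-0.74,0],[-0.2,-0.74,0],[-0.2,-0.74,0],[-0.2,-0.74,0],[-0.2,-0.74,0]],"delta_rot":[[0,0,0],[0,0,0],[0,0,0],[0,0,0],[0,0,0],[0,0,0],[0,0,0],[0,0,0]],"grip":[1,1,1,1,1,1,1,1]}'
python3 -m crank '{"travel":[[0,0,0.1],[0,0,0.1],[0,0,0.1],[0,0,0.1],[0,0,0.1],[0,0,0.1],[0,0,0.1],[0,0,0.1]],"delta_rot":[[0,0,-0.6],[0,0,-0.6],[0,0,-0.6],[0,0,-0.6],[0,0,-0.6],[0,0,-0.6],[0,0,-0.6],[0,0,-0.6]],"grip":[1,1,1,1,1,1,1,1]}'
python3 -m crank '{"travel":[[0,0,0.1],[0,0,0.1],[0,0,0.1],[0,0,0.1],[0,0,0.1],[0,0,0.1],[0,0,0],[0,0,0]],"delta_rot":[[0,0,-0.6],[0,0,-0.6],[0,0,-0.6],[0,0,-0.6],[0,0,-0.6],[0,0,-0.6],[0,0,-0.6],[0,0,-0.6]],"grip":[1,1,1,1,1,1,1,1]}'
python3 - <<'E'
from h import *
s=readout.observe();print(s['joint_positions'],s['tool_pos']);T=rot(s['orientation']);print(T.round(3),s['gripper_width'])
c=np.array([.5795,-.079]);d=np.array(s['tool_pos'])[:2]-c;print(np.hypot(*d),np.degrees(np.arctan2(d[1],d[0])))
f,P=grab('side','s1')
E
```

```text
time_s: 1.1
tool_pos: [0.3867, 0.3882, 0.2053]
orientation: [-0.0, 0.179, 0.984, -0.0]
ft_force: [0.6, -0.2, -0.3]
gripper_width: 0.001
grasp_force: 0.0
time_s: 2.1
tool_pos: [0.487, 0.1111, 0.2054]
orientation: [-0.0, 0.179, 0.984, -0.0]
ft_force: [0.5, 0.8, -0.8]
gripper_width: 0.001
grasp_force: 0.0
time_s: 3.1
tool_pos: [0.4628, -0.1327, 0.2054]
orientation: [-0.0, 0.179, 0.984, 0.0]
ft_force: [0.3, -0.3, 0.2]
gripper_width: -0.001
grasp_force: 0.0
time_s: 4.1
tool_pos: [0.463, -0.1317, 0.1733]
orientation: [-0.0, -0.03, 1.0, 0.0]
ft_force: [0.6, -0.1, -0.3]
gripper_width: -0.003
grasp_force: 0.0
time_s: 5.1
tool_pos: [0.4629, -0.1318, 0.1493]
orientation: [-0.0, -0.237, 0.971, 0.0]
ft_force: [0.7, -0.0, -0.4]
gripper_width: 0.002
grasp_force: 0.0
[ 0.19656758  0.37548837 -0.01706523  2.19532547  0.01158572  0.57166246
  2.2204398 ] [ 0.46294937 -0.13177776  0.14931779]
[[-0.888 -0.461 -0.001]
 [-0.461  0.888  0.   ]
 [ 0.001  0.    -1.   ]] 0.002219786798168465
0.1279435080330259 -155.6374974344832
```

View pics/s1.png

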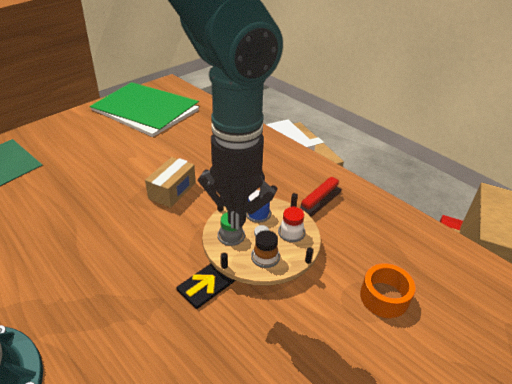

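The arm is above and behind the front peg (224,260), with the closed fingers set tangentially. Next I go down behind the peg.

```bash
python3 -m crank '{"travel":[[-0.15,0,0.4],[0,0,0.4],[0,0,0.4],[0,0,0.4],[0,0,0.4],[0,0,0.4],[0,0,0],[0,0,0]],"delta_rot":[[0,0,0.5],[0,0,0],[0,0,0],[0,0,0],[0,0,0],[0,0,0],[0,0,0],[0,0,0]],"grip":[1,1,1,1,1,1,1,1]}'
python3 - <<'E'
from h import *
s=readout.observe();p=np.array(s['tool_pos'])
c=np.array([.5795,-.079]);d=p[:2]-c;T=rot(s['orientation']);print(p,np.hypot(*d),np.degrees(np.arctan2(d[1],d[0]))%360,np.degrees(np.arctan2(T[1,1],T[0,1])))
f,P=grab('side','s2');g,Q=grab('wrist','w2')
cv2.imwrite('pics/c2.png',np.hstack([cv2.resize(f['frame'][180:320,160:340],(460,358)),cv2.resize(g['frame'],(340,358))])[...,::-1])
E
```

```text
time_s: 6.15
tool_pos: [0.4688, -0.1291, 0.0539]
orientation: [0.0, -0.215, 0.977, -0.0]
ft_force: [-0.5, 0.5, -0.5]
gripper_width: -0.002
grasp_force: 0.0
[ 0.46884301 -0.12911003  0.05388969] 0.12147420996491848 204.36297236298904 114.81382574147617
```

View pics/c2.png

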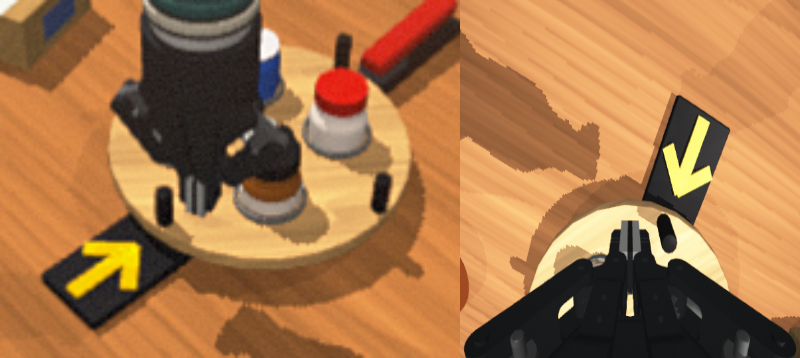

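The fingers are beside the front peg with a gap, clear of the amber pot. Next I push clockwise along the arc.

```bash
python3 -m crank '{"travel":[[-0.007,0.21,0],[-0.007,0.21,0],[-0.007,0.21,0],[-0.007,0.21,0],[-0.007,0.21,0],[-0.007,0.21,0],[-0.007,0.21,0],[-0.007,0.21,0]],"delta_rot":[[0,0,0.8],[0,0,0.8],[0,0,0.8],[0,0,0.8],[0,0,0.8],[0,0,0.8],[0,0,0.8],[0,0,0.8]],"grip":[1,1,1,1,1,1,1,1]}'
cat > st.py <<'E'
from m import *
import sys
s=readout.observe();p=np.array(s['tool_pos'])
c=np.array([.5795,-.079]);d=p[:2]-c;T=rot(s['orientation']);A=lambda d:np.degrees(np.arctan2(d[1],d[0]))%360
print('tool r %.4f phi %.1f tangent-yaw %.1f'%(np.hypot(*d),A(d),(A(T[:2,1])-A(d)+90)%360),p[2],s['ft_force'])
o=[]
for n in('scene','side'):
    f,P=grab(n,n+sys.argv[1]);m=measure(f,P,c,False)
    r=m['red'];print(n,'red',r,'ang',A(r[0][0]-c) if r[0] else '','pegs',[(A(q[0]-c).round(1),np.hypot(*(q[0][:2]-c)).round(3),q[2]) for q in m['pegs']],m['arrow'])
E
python3 -W ignore st.py 3
```

```text
time_s: 7.25
tool_pos: [0.4588, -0.0632, 0.0543]
orientation: [0.001, 0.064, 0.998, 0.0]
ft_force: [-0.1, -0.3, -0.0]
gripper_width: 0.0
grasp_force: 0.0
tool r 0.1217 phi 172.5 tangent-yaw 0.2 0.054274754075983575 [-0.14716612 -0.3226804  -0.02707765]Traceback (most recent call last):
  File "st.py", line 9, in <module>
    r=m['red'];print(n,'red',r,'ang',A(r[0][0]-c) if r[0] else '','pegs',[(A(q[0]-c).round(1),np.hypot(*(q[0][:2]-c)).round(3),q[2]) for q in m['pegs']],m['arrow'])
                                                                             ~~~~^~
ValueError: operands could not be broadcast together with shapes (3,) (2,)
```

Circle tracking is accurate. I'll fix the script and keep pushing.

```bash
sed -i 's/A(q\[0\]-c)/A(q[0][:2]-c)/' st.py
python3 -m crank '{"travel":[[-0.007,0.21,0],[-0.007,0.21,0],[-0.007,0.21,0],[-0.007,0.21,0],[-0.007,0.21,0],[-0.007,0.21,0],[-0.007,0.21,0],[-0.007,0.21,0]],"delta_rot":[[0,0,0.8],[0,0,0.8],[0,0,0.8],[0,0,0.8],[0,0,0.8],[0,0,0.8],[0,0,0.8],[0,0,0.8]],"grip":[1,1,1,1,1,1,1,1]}'
python3 -W ignore st.py 4
```

```text
time_s: 8.3
tool_pos: [0.4848, -0.0022, 0.0541]
orientation: [0.0, 0.336, 0.942, 0.0]
ft_force: [-0.7, -1.0, -0.1]
gripper_width: 0.001
grasp_force: 0.0
tool r 0.1219 phi 141.0 tangent-yaw 359.8 0.05414246664801453 [-0.68009075 -0.95651552 -0.08450109]
scene red ((array([ 0.63217791, -0.11714646]), np.float64(0.0908879454339685)), np.int64(236)) ang 324.089999400591 pegs [(np.float64(187.9), np.float64(0.114), 21), (np.float64(96.0), np.float64(0.117), 24), (np.float64(279.3), np.float64(0.116), 28), (np.float64(7.9), np.float64(0.121), 29)] (array([nan, nan, nan]), np.int64(0))
side red ((array([ 0.62869759, -0.11730536]), np.float64(0.0917135734686691)), np.int64(307)) ang 322.09559268391985 pegs [(np.float64(7.2), np.float64(0.112), 26), (np.float64(99.2), np.float64(0.115), 26), (np.float64(275.9), np.float64(0.118), 34), (np.float64(188.3), np.float64(0.12), 42)] (array([ 0.41502931, -0.08294391,  0.0126031 ]), np.int64(376))
```

View pics/side4.png

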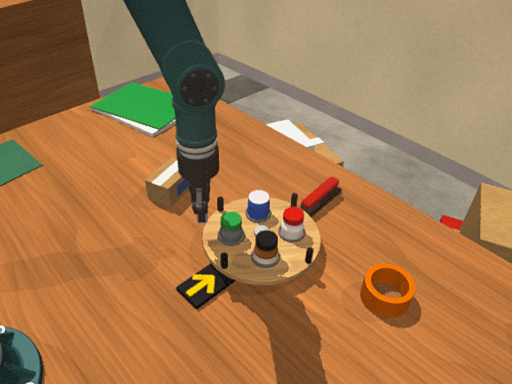

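The tray has not moved: the red lid is still at (293,216), and the fingertip (200,218) has passed the peg. I'll check where the fingertips really are.

Run:
```python
from h import *
s=readout.observe();p=np.array(s['tool_pos']);print(p)
c=np.array([.5795,-.079])
for n in('side','scene'):
    f,P=grab(n,n+'5');K=np.array([[f['fx'],0,f['cx']],[0,f['fy'],f['cy']],[0,0,1.]])
    # where the TCP should project
    x=(p-np.array(f['origin']))@rot(f['attitude']);x=x*[1,-1,-1]
    print(n,'TCP px',cv2.projectPoints(x.reshape(1,1,3),np.zeros(3),np.zeros(3),K,np.array(f['distortion'],float))[0].ravel(),x[2])
    m=(f['range_z']>0)&(np.hypot(P[...,0]-p[0],P[...,1]-p[1])<.05)&(P[...,2]>.045)&(P[...,2]<.2)
    q=P[m];
    for lo in np.arange(.045,.14,.01):
        k=q[(q[:,2]>=lo)&(q[:,2]<lo+.01)]
        if len(k):print('%.3f'%lo,len(k),k.min(0).round(3)[:2],k.max(0).round(3)[:2],k.mean(0).round(3)[:2])
    cv2.imwrite(f'pics/z{n}.png',cv2.resize(f['frame'][170:300,150:300] if n=='side' else f['frame'][110:240,150:300],(400,347),interpolation=cv2.INTER_CUBIC)[...,::-1])
cv2.imwrite('pics/z.png',np.hstack([cv2.imread('pics/zside.png'),cv2.imread('pics/zscene.png')]))
```

```text
[ 0.48554823 -0.00159401  0.05405973]
side TCP px [203.4029408  229.40717772] 0.8637222411322697
0.045 21 [ 0.503 -0.047] [ 0.508 -0.028] [ 0.505 -0.039]
0.055 35 [ 0.503 -0.047] [ 0.513 -0.024] [ 0.507 -0.037]
0.065 12 [ 0.506 -0.046] [ 0.51  -0.032] [ 0.508 -0.04 ]
0.075 44 [ 0.473 -0.045] [0.532 0.001] [ 0.502 -0.026]
0.085 84 [ 0.47  -0.044] [0.529 0.003] [ 0.503 -0.023]
0.095 44 [ 0.471 -0.015] [0.494 0.002] [ 0.479 -0.008]
0.105 17 [ 0.471 -0.015] [ 0.481 -0.007] [ 0.477 -0.011]
0.115 4 [ 0.486 -0.017] [ 0.496 -0.005] [ 0.489 -0.013]
0.125 21 [ 0.453 -0.032] [ 0.488 -0.015] [ 0.466 -0.024]
0.135 22 [ 0.451 -0.044] [ 0.485 -0.004] [ 0.472 -0.021]
scene TCP px [255.67635145 156.53387773] 1.2294702075552244
0.045 1 [ 0.529 -0.018] [ 0.529 -0.018] [ 0.529 -0.018]
0.055 7 [ 0.52  -0.021] [ 0.533 -0.017] [ 0.527 -0.019]
0.065 2 [ 0.528 -0.019] [ 0.53  -0.019] [ 0.529 -0.019]
0.075 22 [ 0.489 -0.045] [0.529 0.003] [ 0.511 -0.021]
0.085 54 [ 0.486 -0.041] [0.531 0.011] [ 0.504 -0.013]
0.095 36 [ 0.487 -0.014] [0.501 0.011] [ 0.495 -0.001]
0.105 31 [ 0.482 -0.017] [0.499 0.011] [ 0.494 -0.004]
0.115 20 [ 0.475 -0.03 ] [0.511 0.012] [ 0.496 -0.007]
0.125 80 [ 0.471 -0.038] [0.513 0.031] [ 0.493 -0.003]
0.135 70 [ 0.469 -0.043] [0.521 0.035] [ 0.494 -0.005]
```

View pics/z.png

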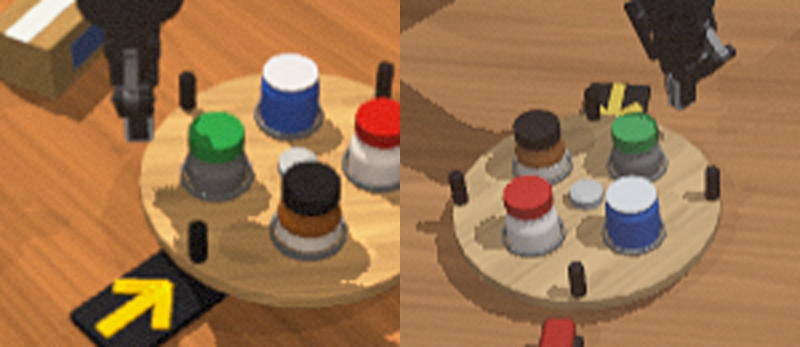

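The crops show the tip at about z 0.077 (side view pixel (202,222) against a predicted (203,229)), about 20 mm above the reading. It slid over the peg top. I'll go back raised and then drop lower.

```bash
python3 -m crank '{"travel":[[-0.012,-0.265,-0.5],[-0.012,-0.265,0],[-0.012,-0.265,0],[-0.012,-0.265,0],[-0.012,-0.265,0],[-0.012,-0.265,0],[-0.012,-0.265,0],[-0.012,-0.265,0]],"delta_rot":[[0,0,-1],[0,0,-1],[0,0,-1],[0,0,-1],[0,0,-1],[0,0,-1],[0,0,-1],[0,0,-1]],"grip":[1,1,1,1,1,1,1,1]}'
python3 -m crank '{"travel":[[-0.012,-0.265,0],[-0.012,-0.265,0],[-0.012,-0.265,0],[-0.012,-0.265,0],[-0.012,-0.265,0],[0,0,0.33],[0,0,0.33],[0,0,0.34]],"delta_rot":[[0,0,-1],[0,0,-1],[0,0,-1],[0,0,-1],[0,0,-1],[0,0,0],[0,0,0],[0,0,0]],"grip":[1,1,1,1,1,1,1,1]}'
python3 -m crank '{"travel":[[0,0,0],[-0.007,0.21,0],[-0.007,0.21,0],[-0.007,0.21,0],[-0.007,0.21,0],[-0.007,0.21,0],[-0.007,0.21,0],[-0.007,0.21,0]],"delta_rot":[[0,0,0],[0,0,0.8],[0,0,0.8],[0,0,0.8],[0,0,0.8],[0,0,0.8],[0,0,0.8],[0,0,0.8]],"grip":[1,1,1,1,1,1,1,1]}'
python3 -W ignore st.py 6
```

```text
time_s: 9.5
tool_pos: [0.4565, -0.082, 0.0738]
orientation: [-0.0, -0.009, 1.0, -0.0]
ft_force: [0.8, 0.5, 0.2]
gripper_width: -0.002
grasp_force: 0.0
time_s: 10.5
tool_pos: [0.4686, -0.1317, 0.0323]
orientation: [-0.001, -0.224, 0.975, 0.0]
ft_force: [-0.0, 0.6, -0.1]
gripper_width: 0.0
grasp_force: 0.0
time_s: 11.5
tool_pos: [0.4571, -0.0751, 0.0337]
orientation: [-0.0, 0.02, 1.0, -0.0]
ft_force: [-1.2, -1.0, -0.3]
gripper_width: 0.003
grasp_force: 0.5
tool r 0.1225 phi 178.2 tangent-yaw 359.5 0.033672789113852776 [-1.19933344 -0.95585389 -0.27318993]
scene red ((array([ 0.61556738, -0.13194722]), np.float64(0.09114319930396086)), np.int64(234)) ang 304.262498699561 pegs [(np.float64(169.8), np.float64(0.115), 40), (np.float64(260.0), np.float64(0.115), 23), (np.float64(76.4), np.float64(0.118), 26), (np.float64(349.7), np.float64(0.121), 24)] (array([nan, nan, nan]), np.int64(0))
side red ((array([ 0.61091089, -0.13310362]), np.float64(0.09205416110415277)), np.int64(319)) ang 300.13812841598366 pegs [(np.float64(78.0), np.float64(0.113), 20), (np.float64(346.5), np.float64(0.114), 27), (np.float64(182.4), np.float64(0.127), 32), (np.float64(255.6), np.float64(0.119), 35)] (array([ 0.4149152 , -0.08332875,  0.01279965]), np.int64(375))
```

View pics/side6.png

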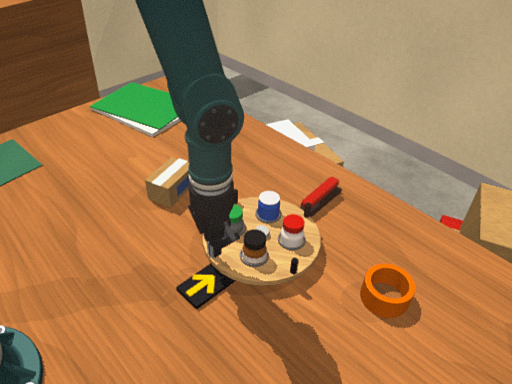

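Now the peg is being pushed: the tray has turned 20° and about 121° remain.

```bash
for i in 1; do :; done
python3 -m crank '{"travel":[[-0.007,0.21,0],[-0.007,0.21,0],[-0.007,0.21,0],[-0.007,0.21,0],[-0.007,0.21,0],[-0.007,0.21,0],[-0.007,0.21,0],[-0.007,0.21,0]],"delta_rot":[[0,0,0.8],[0,0,0.8],[0,0,0.8],[0,0,0.8],[0,0,0.8],[0,0,0.8],[0,0,0.8],[0,0,0.8]],"grip":[1,1,1,1,1,1,1,1]}'
python3 -m crank '{"travel":[[-0.007,0.21,0],[-0.007,0.21,0],[-0.007,0.21,0],[-0.007,0.21,0],[-0.007,0.21,0],[-0.007,0.21,0],[-0.007,0.21,0],[-0.007,0.21,0]],"delta_rot":[[0,0,0.8],[0,0,0.8],[0,0,0.8],[0,0,0.8],[0,0,0.8],[0,0,0.8],[0,0,0.8],[0,0,0.8]],"grip":[1,1,1,1,1,1,1,1]}'
python3 -W ignore st.py 7
```

```text
time_s: 12.6
tool_pos: [0.4772, -0.0122, 0.0336]
orientation: [-0.001, 0.294, 0.956, -0.0]
ft_force: [-0.8, -0.2, 0.4]
gripper_width: 0.002
grasp_force: 0.5
time_s: 13.6
tool_pos: [0.528, 0.0308, 0.0334]
orientation: [-0.001, 0.546, 0.838, -0.0]
ft_force: [-1.6, 0.5, 0.3]
gripper_width: 0.001
grasp_force: 0.5
tool r 0.1213 phi 115.1 tangent-yaw 358.7 0.03344103387785507 [-1.60385693  0.46522286  0.273639  ]
scene red ((array([ 0.54984519, -0.13456999]), np.float64(0.09127453183723377)), np.int64(202)) ang 241.9134831170627 pegs [(np.float64(195.8), np.float64(0.113), 25), (np.float64(106.9), np.float64(0.118), 47), (np.float64(287.3), np.float64(0.117), 23), (np.float64(15.7), np.float64(0.121), 26)] (array([nan, nan, nan]), np.int64(0))
side red ((array([ 0.54441839, -0.13471381]), np.float64(0.0919108500212325)), np.int64(355)) ang 237.8023926517069 pegs [(np.float64(14.2), np.float64(0.113), 25), (np.float64(108.3), np.float64(0.113), 29), (np.float64(120.9), np.float64(0.121), 27), (np.float64(282.4), np.float64(0.117), 32), (np.float64(194.7), np.float64(0.12), 34)] (array([ 0.41495218, -0.08318586,  0.01287209]), np.int64(377))
```

```bash
python3 -m crank '{"travel":[[-0.007,0.21,0],[-0.007,0.21,0],[-0.007,0.21,0],[-0.007,0.21,0],[-0.007,0.21,0],[-0.007,0.21,0],[-0.007,0.21,0],[-0.007,0.21,0]],"delta_rot":[[0,0,0.8],[0,0,0.8],[0,0,0.8],[0,0,0.8],[0,0,0.8],[0,0,0.8],[0,0,0.8],[0,0,0.8]],"grip":[1,1,1,1,1,1,1,1]}'
python3 -m crank '{"travel":[[-0.007,0.21,0],[-0.007,0.21,0],[-0.007,0.21,0],[-0.005,0.16,0],[-0.003,0.11,0],[-0.002,0.08,0],[-0.001,0.05,0],[0,0,0]],"delta_rot":[[0,0,0.8],[0,0,0.8],[0,0,0.8],[0,0,0.6],[0,0,0.4],[0,0,0.3],[0,0,0.2],[0,0,0]],"grip":[1,1,1,1,1,1,1,1]}'
python3 -W ignore st.py 8
cat > fr.py <<'E'
# front direction by the arrow and tongue, side view
from m import *
f,P=grab('side','fr');c=np.array([.5795,-.079])
hsv=cv2.cvtColor(f['frame'],cv2.COLOR_RGB2HSV).astype(int)
r=np.hypot(*(P[...,:2]-c).transpose(2,0,1))
for nm,m in(('arrow',(hsv[...,0]>20)&(hsv[...,0]<33)&(hsv[...,1]>170)&(hsv[...,2]>120)),('tongue+arrow',((hsv[...,2]<60)|((hsv[...,0]>20)&(hsv[...,0]<33)&(hsv[...,1]>170)&(hsv[...,2]>120))))):
    m=m&(r>.13)&(r<.215)&(P[...,2]>.004)&(P[...,2]<.02)&(P[...,0]<.46)
    q=P[m][:,:2].astype(np.float32);b=cv2.minAreaRect(q);print(nm,len(q),b)
    d=np.array(b[0])-c;print(np.degrees(np.arctan2(d[1],d[0]))%360)
E
python3 fr.py
```

```text
time_s: 14.7
tool_pos: [0.5937, 0.04, 0.0333]
orientation: [-0.001, 0.756, 0.655, -0.0]
ft_force: [-0.8, 0.5, 0.2]
gripper_width: -0.001
grasp_force: 0.5
time_s: 15.7
tool_pos: [0.6336, 0.0266, 0.0336]
orientation: [0.0, 0.856, 0.518, -0.0]
ft_force: [0.5, 0.8, -0.4]
gripper_width: -0.002
grasp_force: 0.2
tool r 0.1186 phi 62.9 tangent-yaw 359.5 0.033601894892139925 [ 0.45049516  0.78958845 -0.42367536]
scene red ((array([ 0.51844655, -0.08731455]), np.float64(0.09092617221270632)), np.int64(205)) ang 187.75510497863618 pegs [(np.float64(234.0), np.float64(0.114), 24), (np.float64(54.2), np.float64(0.12), 53), (np.float64(324.1), np.float64(0.119), 27)] (array([nan, nan, nan]), np.int64(0))
side red ((array([ 0.51470246, -0.08710458]), np.float64(0.09184111546341667)), np.int64(351)) ang 187.12926920089998 pegs [(np.float64(55.4), np.float64(0.113), 32), (np.float64(68.8), np.float64(0.113), 14), (np.float64(64.0), np.float64(0.107), 11), (np.float64(321.7), np.float64(0.114), 29), (np.float64(144.6), np.float64(0.118), 28), (np.float64(232.1), np.float64(0.12), 40)] (array([ 0.41514432, -0.08312625,  0.0127848 ]), np.int64(376))
arrow 377 ((0.41162973642349243, -0.08289084583520889), (0.058042630553245544, 0.05212223529815674), 43.851219177246094)
181.3277464014915
tongue+arrow 1021 ((0.4127359390258789, -0.08456575125455856), (0.07926857471466064, 0.06283486634492874), 1.7420265674591064)
181.91153735113727
```

The front is at 181.6° and red is at about 187.8°, so I nudge 6° more.

```bash
python3 -m crank '{"travel":[[0,0.06,0],[0,0.06,0],[0,0.06,0],[0,0.06,0],[0,0.04,0],[0,0.03,0],[0,0,0],[0,0,0]],"delta_rot":[[0,0,0.24],[0,0,0.24],[0,0,0.24],[0,0,0.24],[0,0,0.16],[0,0,0.1],[0,0,0],[0,0,0]],"grip":[1,1,1,1,1,1,1,1]}'
python3 -W ignore st.py 9
```

```text
time_s: 16.85
tool_pos: [0.6445, 0.0206, 0.0337]
orientation: [0.0, 0.882, 0.471, 0.0]
ft_force: [-0.5, -0.8, 0.3]
gripper_width: 0.001
grasp_force: 0.1
tool r 0.1189 phi 56.8 tangent-yaw 359.4 0.03366415384442486 [-0.50008558 -0.81168408  0.28387484]
scene red ((array([ 0.51723027, -0.08098546]), np.float64(0.09114721217508015)), np.int64(203)) ang 181.82624673385294 pegs [(np.float64(228.0), np.float64(0.113), 24), (np.float64(318.4), np.float64(0.119), 28), (np.float64(48.2), np.float64(0.12), 46)] (array([nan, nan, nan]), np.int64(0))
side red ((array([ 0.514557  , -0.08102537]), np.float64(0.09167791711189471)), np.int64(342)) ang 181.78629779814202 pegs [(np.float64(49.2), np.float64(0.113), 36), (np.float64(62.6), np.float64(0.112), 13), (np.float64(57.9), np.float64(0.107), 10), (np.float64(138.7), np.float64(0.118), 26), (np.float64(315.1), np.float64(0.115), 30), (np.float64(226.3), np.float64(0.12), 41)] (array([ 0.41505141, -0.0831311 ,  0.01283087]), np.int64(376))
```

Aligned. I back off, go straight up and verify.

```bash
python3 -m crank '{"travel":[[0,-0.15,0],[0,-0.15,0],[0.1,0,-0.1],[0,0,-0.5],[0,0,-0.7],[0,0,-0.9],[0,0,-0.9],[0,0,-0.6]],"delta_rot":[[0,0,0],[0,0,0],[0,0,0],[0,0,0],[0,0,0],[0,0,0],[0,0,0],[0,0,0]],"grip":[1,1,1,1,1,1,1,1]}'
python3 -m crank '{"travel":[[0.5,0,-0.3],[0.5,0,0],[0.5,0,0],[0.5,0,0],[0.5,0,0],[0,0,0],[0,0,0],[0,0,0]],"delta_rot":[[0,0,0],[0,0,0],[0,0,0],[0,0,0],[0,0,0],[0,0,0],[0,0,0],[0,0,0]],"grip":[1,1,1,1,1,1,1,1]}'
python3 -W ignore st.py 10; python3 fr.py
python3 -c "
import cv2,numpy as np
a=cv2.imread('pics/side10.png')[150:330,130:430];b=cv2.imread('pics/scene10.png')[110:300,70:370]
cv2.imwrite('pics/fin.png',np.hstack([cv2.resize(a,(400,250)),cv2.resize(b,(400,250))]))"
```

```text
time_s: 17.95
tool_pos: [0.6376, 0.0298, 0.1851]
orientation: [0.001, 0.882, 0.471, 0.002]
ft_force: [0.3, 0.2, -0.7]
gripper_width: 0.0
grasp_force: 0.0
time_s: 18.95
tool_pos: [0.6916, 0.1123, 0.1938]
orientation: [0.0, 0.882, 0.47, -0.0]
ft_force: [-0.3, 0.7, -0.3]
gripper_width: -0.004
grasp_force: 0.0
tool r 0.2218 phi 59.6 tangent-yaw 356.5 0.1937696566648887 [-0.33995533  0.65099304 -0.2698882 ]
scene red ((array([ 0.51641663, -0.08104999]), np.float64(0.09080060041187604)), np.int64(203)) ang 181.8612575938428 pegs [(np.float64(228.1), np.float64(0.113), 23), (np.float64(135.5), np.float64(0.115), 21), (np.float64(318.5), np.float64(0.119), 26), (np.float64(45.8), np.float64(0.119), 29)] (array([nan, nan, nan]), np.int64(0))
side red ((array([ 0.51430889, -0.08090217]), np.float64(0.0916468137497875)), np.int64(343)) ang 181.67132051930753 pegs [(np.float64(47.6), np.float64(0.113), 23), (np.float64(138.7), np.float64(0.118), 27), (np.float64(315.5), np.float64(0.115), 31), (np.float64(226.3), np.float64(0.12), 41)] (array([ 0.4149858 , -0.08310703,  0.01282721]), np.int64(375))
arrow 373 ((0.4117203950881958, -0.08262496441602707), (0.05738333612680435, 0.0521073192358017), 44.449424743652344)
181.23771213932287
tongue+arrow 1026 ((0.4128073751926422, -0.0850745439529419), (0.07953406870365143, 0.0636451467871666), 1.2511056661605835)
182.08702566780852
```

View pics/fin.png

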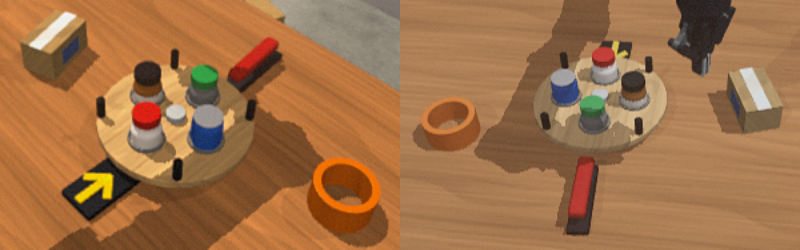

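The red-lidded pot, at (146,125) in the left crop, stands right in line with the arrow. All four pots are upright and the things around the tray are unmoved.

```bash
python3 -c "from cell import ticket;print(ticket.finish_job())"
```

```text
the job is handed in; nothing more can be done
None
```

The job is handed in: the red-lidded pot stands at the front within about half a degree of the yellow arrow by my measurement, the tray is at rest, and the last pictures show the pots upright and the things around the tray where they were; an earlier pass slid over a peg top without turning the tray.

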